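Push two carrier rings onto the shaft of a tube rotator in order

ROBOT

A 6-joint arm with a two-finger parallel gripper is mounted at the origin on the work surface. World frame = base frame: x ahead of the robot, y to its left, z up, the work surface at z = 0. Lengths are in m, angles in rad, forces in N, time in s.
With the tool pointing down it reaches from about 0.35 to 0.85 m from the base axis. Payload 8.1 kg.
Tool frame: the origin (TCP) lies at the centre of the arm's flange, where the gripper is bolted on; the fingertips stand 186 mm ahead of it and the grasp point (between the pads) lies 167 mm ahead of it (robot.grasp_offset is the distance from the TCP to the grasp point, in m); z points along the fingers, y is the line along which they close (so a half turn about z gives the same grasp; the last joint's range is limited). The gripper opens to 93 mm and grips with 3 to 60 N. Pads are 15 mm wide; open, the fingers measure 128 mm over their backs; the gripper's body (75 mm by 188 mm) begins 65 mm behind the grasp point.
Start: joints at [-1.199, 0.13, 1.488, -0, 1.523, -0.085], TCP at [0.265, -0.538, 0.405] pointing down, gripper open.
Joint ranges: [-2.96, 2.96], [-0.89, 2.26], [0.02, 2.5], [-1.34, 4.48], [0, 2.73], [-2.66, 2.66]. Speed limits (rad/s): [2.39, 2.39, 2.79, 3.14, 3.14, 3.14].

INTERFACE

Orientations are given as a rotation vector (axis times angle).
In Python, from plant import robot gives the robot as it stands.
- The arm moves only by the tool drive_tool, never from a script. Its argument "moves" is one flat list of numbers, 7 for each row, row after row: the finger opening in mm, from 0 to 93, then the shift along the tool's x, y, z in mm, then the turn, a rotation vector about the tool's x, y, z in degrees. A call has 1 to 8 rows; each row shifts and turns the commanded pose from where the row before left it, along the tool's axes as they then stand; what a row does not reach is not made up. A row lasts 1/10 s, in which the tool goes at most 50 mm and 8.59 degrees, less where a joint would pass 70% of its speed; a pose out of reach is approached as far as the arm can. A call is refused whole if a number of a shift passes 50 or a number of a turn 8.59, either way. A call with a gripper value outside its range is refused whole. The fingers move at their own pace and stop on an object; "grip_force" is the grip in N (left out, the last holds). Time passes only in rows, so rows that do not move let the fingers close. It gives the time, the measured TCP pose, the force, the opening and the grip force at its end, in the units of the state.
- robot.read_state(): the state, without advancing time (a new reading comes with each control period).
- robot.read_camera(name): name is "scene" or "top"; returns a dict with "color" (420x560x3 uint8, red, green, blue), "depth" (420x560 float32, m along the optical axis (not along the pixel's ray), 0 where there is no reading), "mtx" (3x3 intrinsics, pixels), "R" (3x3) and "t" (3): a world point X has camera coordinates R X + t. Camera axes: x right, y down, z forward; pixel columns grow to the right and rows downward; lengths in m; the calibration is good to about 2 mm. A picture is of the moment at which its call begins.
- robot.close_job(): hands the job in; it is judged then, once.
The state is a dict: "t": time; "q": joint angles; "dq": joint speeds; "joint_torque": joint torques, N m; "tool_pos": TCP position; "orientation": TCP orientation; "force": force on the tool from outside, world axes, zero at the start; "wrist_torque": the same for the moment, N m; "opening": finger opening in m; "gripper_force": force on a finger pad.
Only numpy, scipy, OpenCV 4.12 (cv2) and the standard library are available. Lean on these libraries where they do the work, as an engineer would, in place of code of your own. Each camera call takes 0.05 s, during which the arm holds its last target. There are 200 camera calls.

TASK

Load the tube rotator's shaft: bring the blue ring from the deck into the slot and slide it onto the shaft, then do the same with the red ring behind it, pushing until both are fully home: blue against the shoulder of the drive unit and red against blue. Leave the jar, the cup and the tube rack standing where they are.

Things in the scene. Friction and masses are not known exactly. Their poses are not given: they have to be found in the camera images.
- drive: fixed tube rotator: white drive unit with a blue band (130 mm along x, y from +4 to +124 mm, 80 mm high), a horizontal steel shaft and a flat loading cradle (y from 0 to -210 mm). Origin at bench height under the shaft axis, in the plane of the shoulder's face; z up; the shaft points along -y, so rings are threaded by pushing them along +y
- shoulder (a point): centre of the shoulder face (40 mm disc) that the blue ring must rest against, at drive y = 0, on the shaft axis, 34 mm above the bench; axes as the drive
- shaft_tip (a point): centre of the steel shaft's free end, at drive y = -52 mm, 34 mm above the bench. Shaft 14 mm in diameter, its tip tapered over the last 10 mm. With both rings home, red's rear face stands 20 mm beyond this tip; axes as the drive
- slot (a point): point on the shaft line at deck-top height (14 mm above the bench), drive y = -134 mm: middle of the open slot, 30 mm wide (drive x -15 to +15 mm), floor 5 mm above the bench, that runs under the shaft over the cradle's full length. A ring rolled to the slot drops 5 mm, then lies centred in line with the shaft (axis 34 mm above the bench) and slides along it when pushed from behind
- deck (a point): point on top of the white deck (14 mm above the bench, drive x -110 to -15, y 0 to -210 mm) at drive x = -72, y = -134 mm, between the two parking bays. The bays, 42 mm wide, open to the slot, are bounded by grey guides 10 mm wide, 8 mm tall, x -110 to -30, at y -82, -134, -186 mm. Beyond the slot is a backstop (x 29 to 35 mm, top 30 mm above the bench)
- blue_ring: thick blue slippery nylon ring, twelve-sided outside, 50 mm across flats, 20 mm bore, 36 mm long, about 90 g; origin at its middle, own y axis along the bore. Starts lying on its side in a deck bay, bore nearly parallel to the shaft, in drive coordinates at x -80 to -64 mm and y about -108 or -160 mm (the rings may swap places). Rolls or slides when pushed sideways. Fully home its centre is at drive y = -18 mm
- red_ring: thick red slippery nylon ring, twelve-sided outside, 50 mm across flats, 20 mm bore, 36 mm long, about 90 g; origin at its middle, own y axis along the bore. Starts lying on its side in a deck bay, bore nearly parallel to the shaft, in drive coordinates at x -80 to -64 mm and y about -108 or -160 mm (the rings may swap places). Rolls or slides when pushed sideways. Fully home its centre is at drive y = -54 mm
- jar: bystander: specimen jar with red cap, 44 mm diameter, 66 mm high, 120 g, standing on the bench at the robot's side of the drive unit; origin at the centre of its underside
- cup: bystander: black cup, 70 mm diameter, 85 mm high, holding wooden spatulas up to about 156 mm high; origin at the centre of its underside
- rack: bystander: blue rack of capped tubes, 60 x 130 mm, 64 mm high, 400 g, beyond the backstop; origin at the centre of its underside
Mind the look-alikes: they are no part of the job. Of the things shaped like the blue_ring, the blue one is meant.

How it is judged:
By the outcome, as a careful person would: the job done as asked, in the order asked, and still so for the second after the job is handed in, with the robot touching nothing.
It also fails if it takes over 54 s, if anything falls off the work surface, if the arm or the gripper's body presses on something with over 40 N, if the wrist force passes 120 N, or if a joint passes its speed limit or range.

## Working session

There is one attempt and no reset: what is moved stays moved. The work goes in short steps, Python scripts to look and compute and a tool call to move; the robot and the scene stay as the last step left them, time stands still between calls to the robot, and variables do not carry over. Pictures are saved under pics/ and viewed, at most 10 in all, crops included, and the job is handed in when it is done.

Besides the shell and the picture viewer there is one more tool, called by a JSON object that holds its "name" and its "arguments". drive_tool: Moves the arm, as the interface text tells. Its arguments: {"type":"object","properties":{"moves":{"type":"array","items":{"type":"number"}},"grip_force":{"type":"number"}},"required":["moves"]}

```bash
mkdir -p pics; ls
cat > h.py <<'E'
import numpy as np, cv2
from plant import robot
from scipy.spatial.transform import Rotation as Rn
def cam(n,f=None):
    c=robot.read_camera(n)
    if f: cv2.imwrite('pics/'+f,c['color'][:,:,::-1])
    return c
def px2w(c,u,v,z=None):
    r=np.linalg.inv(c['mtx'])@np.array([u,v,1.]); R,t=c['R'],c['t']
    o=-R.T@t; d=R.T@r
    if z is None: return o+d*c['depth'][int(v),int(u)]
    return o+d*(z-o[2])/d[2]
def w2px(c,X):
    p=c['mtx']@(c['R']@np.array(X)+c['t']); return p[:2]/p[2]
E
python3 - <<'E'
from h import *
a=cam('scene','s0.png');b=cam('top','t0.png')
np.savez('c0.npz',**{k+n:v for n,c in(('s',a),('t',b)) for k,v in c.items()})
s=robot.read_state();print(s['t'],s['tool_pos'],Rn.from_rotvec(s['orientation']).as_matrix().round(3))
for c in(a,b):print(-c['R'].T@c['t'],c['R'].round(2))
E
```

```text
pics
0.1 [ 0.26458434 -0.53828582  0.40381071] [[ 0.897  0.441 -0.001]
 [ 0.441 -0.897  0.002]
 [ 0.    -0.002 -1.   ]]
[1.03041114 0.42754356 0.79687177] [[-0.64  0.76 -0.  ]
 [ 0.59  0.5  -0.63]
 [-0.48 -0.41 -0.77]]
[0.40560244 0.04250747 0.84766822] [[ 0.07 -1.    0.  ]
 [-0.98 -0.07 -0.2 ]
 [ 0.2   0.01 -0.98]]
```

View pics/t0.png

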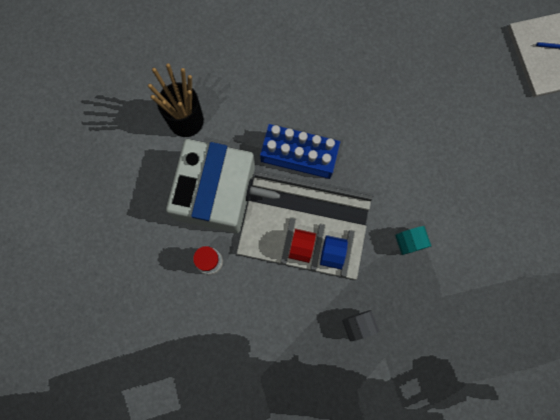

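View pics/s0.png

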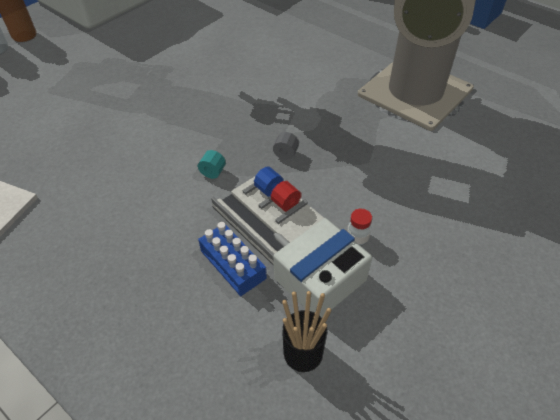

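The top view shows the drive at (210,182), its shaft running right to (278,195), and the deck. Red is at (303,245) in the inner bay and blue at (334,252) in the outer bay. The look-alikes are a teal ring at (414,240) and a grey one at (360,326), both off the deck. The blue ring on the deck fits the description. I'll confirm that in an enlarged crop.

Run:
```python
from h import *
i=cv2.imread('pics/t0.png')[130:290,230:390]
cv2.imwrite('pics/t0c.png',cv2.resize(np.clip(i.astype(float)*1.3,0,255).astype('uint8'),(600,600),interpolation=cv2.INTER_CUBIC))
```

```text
(no output)
```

View pics/t0c.png

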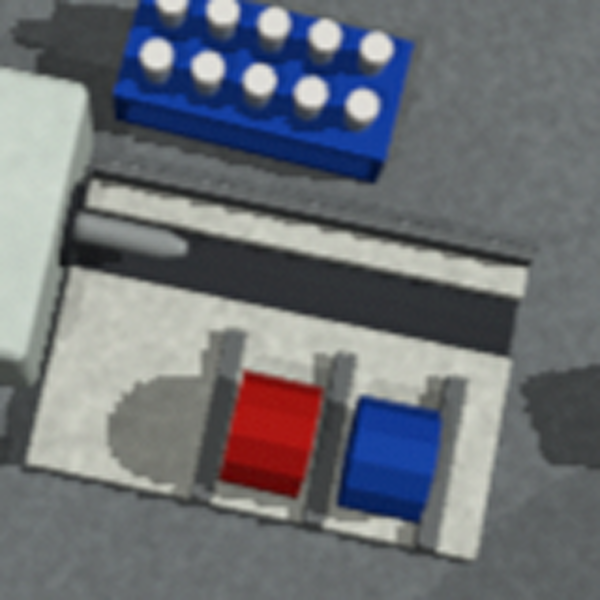

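The crop shows red in the bay between the guides at crop x 231 and 343, and blue between those at 343 and 455. The slot edge runs from (70,268) to (510,356) and the shaft tip is at (187,245).

```bash
cat >> h.py <<'E'
def load0():
    d=np.load('c0.npz'); return {k[:-1]:d[k] for k in d if k[-1]=='t'}
E
python3 - <<'E'
from h import *
c=load0()
P=[((510,356),(-15,-210,14)),((475,560),(-110,-210,14)),((25,465),(-110,0,14)),((527,297),(15,-210,14)),((187,246),(0,-52,34)),((455,378),(-30,-186,22)),((343,353),(-30,-134,22)),((231,330),(-30,-82,22))]
W=[];D=[]
for (u,v),d in P:
    W.append(px2w(c,230+(u+.5)/3.75-.5,130+(v+.5)/3.75-.5,d[2]/1e3)[:2]*1e3);D.append(d[:2])
W=np.array(W);D=np.array(D,float)
Wc,Dc=W-W.mean(0),D-D.mean(0)
th=np.arctan2((Dc[:,0]*Wc[:,1]-Dc[:,1]*Wc[:,0]).sum(),(Dc*Wc).sum())
R=np.array([[np.cos(th),-np.sin(th)],[np.sin(th),np.cos(th)]]);o=W.mean(0)-R@D.mean(0)
print(th,np.degrees(th),o);print((W-(D@R.T+o)).round(1))
for n,(u,v) in dict(red=(270,435),blue=(390,458)).items():
    for q in (px2w(c,230+u/3.75,130+v/3.75),): print(n,q,R.T@(q[:2]*1e3-o))
# depth-based clouds of ring colors
hsv=cv2.cvtColor(c['color'],cv2.COLOR_RGB2HSV)
for n,box,(lo,hi) in (('red',(225,270,285,320),(0,8)),('blue',(230,275,315,350),(105,125))):
    pts=[]
    for v in range(box[0],box[1]):
        for u in range(box[2],box[3]):
            if lo<=hsv[v,u,0]<=hi and hsv[v,u,1]>150:
                q=px2w(c,u,v); pts.append([*(R.T@(q[:2]*1e3-o)),q[2]*1e3])
    p=np.array(pts);print(n,len(p),np.percentile(p,[2,50,98],axis=0).round(1))
    t=p[p[:,2]>np.percentile(p[:,2],98)-4];print(t.mean(0))
for n,u,v in (('jar',207,259),('rackc',300,150),('cup',185,120)):
    q=px2w(c,u,v);print(n,q,R.T@(q[:2]*1e3-o))
for d in ((0,-134),(-72,-160)): print(d,R@np.array(d)+o)
E
```

```text
-0.1436674277261248 -8.231537262207738 [606.55496992  93.53252445]
[[ 1.2  0. ]
 [-0.3 -0.3]
 [-0.9 -0. ]
 [ 0.1 -2.8]
 [ 1.3 -0.6]
 [-0.9  0.6]
 [-0.2  1.2]
 [-0.3  1.9]]
red [ 5.10537523e-01 -2.80417168e-04  6.71290864e-02] [ -81.59668687 -106.59361515]
blue [ 0.50436507 -0.05276954  0.06471791] [ -80.19048826 -159.42570323]
red 635 [[-101.2 -123.3   42.6]
 [ -80.3 -106.5   61.3]
 [ -55.3  -89.5   66.4]]
[ -77.79421814 -106.56468524   73.40627896]
blue 677 [[-100.9 -177.1   31. ]
 [ -79.8 -159.4   60.9]
 [ -55.  -143.2   66.4]]
[ -76.43553099 -160.69185058   64.3132456 ]
jar [0.47922629 0.15149581 0.06646489] [-134.31570143   39.13600193]
rackc [0.67468518 0.01185454 0.06276028] [ 79.12244335 -71.08204939]
cup [0.70901903 0.20884392 0.07866959] [ 84.89886712 128.79356398]
(0, -134) [587.36969228 -39.08695045]
(-72, -160) [512.38895041 -54.51057999]
```

{"name": "drive_tool", "arguments": {"moves": [0,0,0,0,0,0,-7.95,0,0,0,0,0,0,-7.95,0,0,0,0,0,0,-7.95,0,0,0,0,0,0,-7.95,0,0,0,0,0,0,-7.95,0,0,0,0,0,0,-7.95,0,0,0,0,0,0,-7.9,0,40,10,0,0,0,0], "grip_force": 20}}

```text
t: 0.9
tool_pos: [0.2788, -0.5022, 0.4034]
orientation: [-2.371, -2.059, 0.001]
force: [0.7, 0.6, -0.4]
opening: 0.0336
gripper_force: 0.0
```

{"name": "drive_tool", "arguments": {"moves": [0,45,10,0,0,0,0,0,48,10,0,0,0,0,0,48,10,0,0,0,0,0,48,10,0,0,0,0,0,48,10,0,0,0,0,0,48,10,0,0,0,0,0,48,10,0,0,0,0,0,45,10,0,0,0,0]}}

```text
t: 1.7
tool_pos: [0.4136, -0.1356, 0.4046]
orientation: [-2.375, -2.056, -0.0]
force: [0.9, -0.7, -0.1]
opening: 0.0008
gripper_force: 0.0
```

```bash
cat >> h.py <<'E'
TH=-0.14367;RD=np.array([[np.cos(TH),-np.sin(TH)],[np.sin(TH),np.cos(TH)]]);OD=np.array([606.55,93.53])
def dr(p): return np.append(RD.T@(np.array(p[:2])*1e3-OD),p[2]*1e3)
def st():
    s=robot.read_state();M=Rn.from_rotvec(s['orientation']).as_matrix()
    tip=np.array(s['tool_pos'])+M[:,2]*.186
    y=M[:,1]; print('t',round(s['t'],2),'tip drive',dr(tip).round(1),'toolz',M[:,2].round(3),'yaw err deg',round(np.degrees(np.arctan2(y[1],y[0])-TH),2),'F',np.round(s['force'],1),'open',s['opening'])
E
python3 -c "from h import *;st()"
```

```text
t 1.7 tip drive [-158.1 -254.3  218.6] toolz [ 0.  0. -1.] yaw err deg 0.0 F [ 0.9 -0.7 -0.1] open 0.0007851021543985994
```

{"name": "drive_tool", "arguments": {"moves": [0,47,5,0,0,0,0,0,47,5,0,0,0,0,0,0,5,47,0,0,0,0,0,5,47,0,0,0,0,0,0,47,0,0,0,0,0,0,47,0,0,0,0,0,0,0,0,0,0]}}

```text
t: 2.4
tool_pos: [0.4427, -0.0465, 0.2098]
orientation: [-2.367, -2.05, 0.012]
force: [-0.8, 0.3, -0.9]
opening: 0.0005
gripper_force: 0.0
```

```bash
python3 -c "from h import *;st()"
```

```text
t 2.4 tip drive [-144.6 -161.8   23.8] toolz [-0.013  0.003 -1.   ] yaw err deg 0.02 F [-0.8  0.3 -0.9] open 0.00045660243456852766
```

{"name": "drive_tool", "arguments": {"moves": [0,0,0,0,0,0,0,0,0,0,0,0,0,0]}}

```text
t: 2.6
tool_pos: [0.4482, -0.0479, 0.2195]
orientation: [2.373, 2.054, 0.004]
force: [1.0, -0.5, 0.1]
opening: 0.0003
gripper_force: 0.0
```

Run:
```python
from h import *
st(); c=cam('top'); 
i=c['color'][130:310,220:400,::-1]; cv2.imwrite('pics/t1.png',cv2.resize(i,(600,600),interpolation=cv2.INTER_CUBIC))
```

```text
t 2.6 tip drive [-135.7 -162.6   33.5] toolz [ 0.004 -0.001 -1.   ] yaw err deg -0.01 F [ 1.  -0.5  0.1] open 0.0002589859356836909
```

View pics/t1.png

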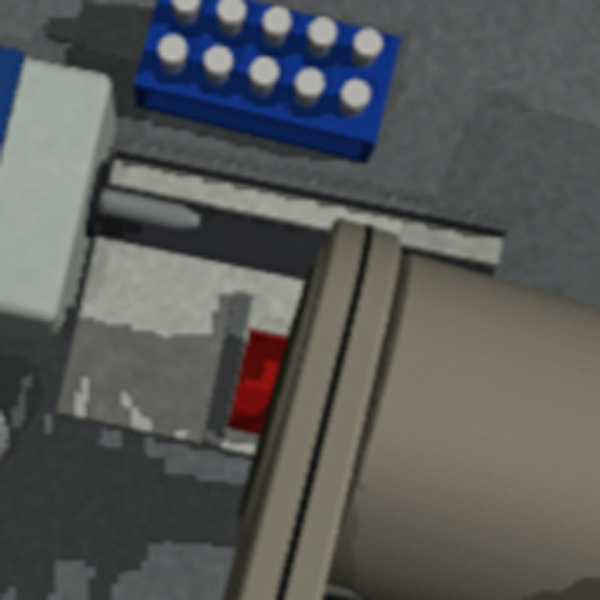

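The picture shows the arm hiding blue, with red still in its bay. I'll push slowly in +x and use the scene camera to check.

{"name": "drive_tool", "arguments": {"moves": [0,2,7,3,0,0,0,0,0,7,0,0,0,0,0,0,6,0,0,0,0,0,0,6,0,0,0,0,0,0,6,0,0,0,0,0,0,6,0,0,0,0,0,0,6,0,0,0,0,0,0,6,0,0,0,0]}}

```text
t: 3.45
tool_pos: [0.497, -0.0527, 0.2136]
orientation: [-2.375, -2.056, 0.0]
force: [-0.2, -0.1, -0.1]
opening: 0.0006
gripper_force: 0.1
```

Run:
```python
from h import *
st(); c=cam('scene'); 
i=c['color'][130:280,190:390,::-1]; cv2.imwrite('pics/s1.png',cv2.resize(i,(800,600),interpolation=cv2.INTER_CUBIC))
```

```text
t 3.45 tip drive [ -87.5 -160.4   27.6] toolz [-0.  0. -1.] yaw err deg 0.0 F [-0.2 -0.1 -0.1] open 0.0006051904544457251
```

View pics/s1.png

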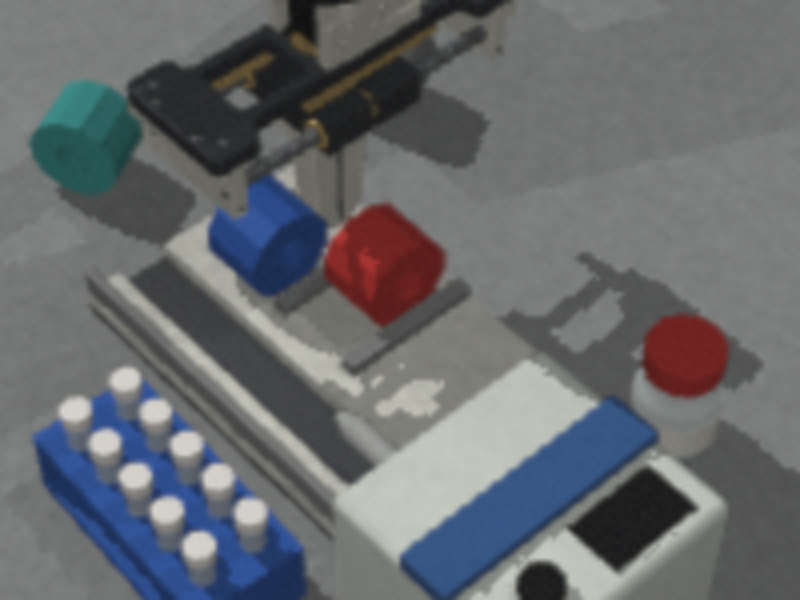

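Blue, at crop (268,240), has moved ahead of red towards the slot. I'll keep pushing to a tip x of about -45.

{"name": "drive_tool", "arguments": {"moves": [0,0,6,0,0,0,0,0,0,6,0,0,0,0,0,0,6,0,0,0,0,0,0,6,0,0,0,0,0,0,6,0,0,0,0,0,0,5,0,0,0,0,0,0,5,0,0,0,0,0,0,0,0,0,0,0]}}

```text
t: 4.3
tool_pos: [0.5368, -0.0585, 0.2139]
orientation: [2.375, 2.056, 0.0]
force: [0.1, 0.6, -0.2]
opening: 0.0003
gripper_force: 0.0
```

```bash
cat >> h.py <<'E'
def rings(c):
    hsv=cv2.cvtColor(c['color'],cv2.COLOR_RGB2HSV)
    vv,uu=np.mgrid[:420,:560]
    r=np.stack([uu,vv,np.ones_like(uu)],-1)@np.linalg.inv(c['mtx']).T*c['depth'][...,None]
    W=(r-c['t'])@c['R']; 
    D=np.concatenate([(W[...,:2]*1e3-OD)@RD,W[...,2:]*1e3],-1)
    box=(abs(D[...,0]+40)<68)&(D[...,1]<-2)&(D[...,1]>-215)&(D[...,2]>16)
    for n,m in (('red',(hsv[...,0]<8)|(hsv[...,0]>172)),('blue',(abs(hsv[...,0].astype(int)-115)<12))):
        p=D[m&box&(hsv[...,1]>150)]
        if len(p)>20: print(n,len(p),np.percentile(p,[3,50,97],axis=0).round(1).tolist())
E
python3 - <<'E'
from h import *
st(); c=cam('scene'); rings(c)
i=c['color'][130:280,190:390,::-1]; cv2.imwrite('pics/s2.png',cv2.resize(i,(800,600),interpolation=cv2.INTER_CUBIC))
E
```

```text
t 4.3 tip drive [ -47.2 -160.5   27.9] toolz [ 0.001 -0.    -1.   ] yaw err deg 0.0 F [ 0.1  0.6 -0.2] open 0.0003034674292534124
red 539 [[-93.3, -121.6, 26.7], [-70.0, -97.1, 55.6], [-54.1, -88.4, 66.0]]
blue 512 [[-17.2, -174.6, 21.1], [4.2, -149.0, 49.7], [22.9, -142.2, 61.0]]
```

View pics/s2.png

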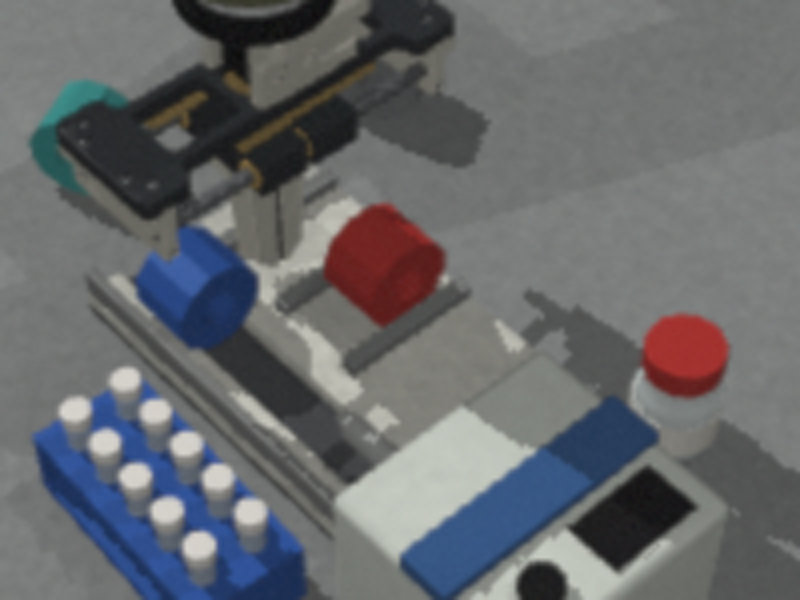

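Blue, at crop (197,287), dropped into the slot: x about 2, top near 60 mm. Next I go behind it.

{"name": "drive_tool", "arguments": {"moves": [0,0,-12,0,0,0,0,0,-48,0,0,0,0,0,0,-2,28,0,0,0,0,0,0,31,0,0,0,0,0,0,0,0,0,0,0,0,0,0,0,0,0,0]}}

```text
t: 4.95
tool_pos: [0.5754, -0.1146, 0.2133]
orientation: [-2.374, -2.056, 0.001]
force: [0.4, 0.4, -0.1]
opening: 0.0003
gripper_force: 0.0
```

{"name": "drive_tool", "arguments": {"moves": [0,6,0,0,0,0,0,0,6,0,0,0,0,0,0,6,0,0,0,0,0,0,6,0,0,0,0,0,0,6,0,0,0,0,0,0,6,0,0,0,0,0,0,6,0,0,0,0,0,0,0,0,0,0,0]}}

```text
invalid input at $.moves: expected a multiple of 7 numbers
```

```bash
python3 -c "
from h import *
st();rings(cam('scene'))"
```

```text
t 4.95 tip drive [  -1.2 -210.4   27.3] toolz [-0.001  0.    -1.   ] yaw err deg 0.01 F [ 0.4  0.4 -0.1] open 0.0003492436771025331
red 541 [[-93.8, -121.7, 26.5], [-70.1, -97.1, 55.2], [-53.8, -88.3, 65.9]]
blue 540 [[-17.0, -175.4, 21.0], [5.3, -150.3, 51.1], [22.9, -142.0, 61.4]]
```

{"name": "drive_tool", "arguments": {"moves": [0,10,0,0,0,0,0,0,9,0,0,0,0,0,0,7,0,0,0,0,0,0,7,0,0,0,0,0,0,7,0,0,0,0,0,0,7,0,0,0,0,0,0,7,0,0,0,0,0,0,7,0,0,0,0,0]}}

```text
t: 5.8
tool_pos: [0.5843, -0.0536, 0.2137]
orientation: [-2.375, -2.056, 0.0]
force: [0.3, -0.5, -0.3]
opening: 0.0006
gripper_force: 0.1
```

```bash
python3 -c "
from h import *
st();rings(cam('scene'))"
```

```text
t 5.8 tip drive [  -0.9 -148.8   27.7] toolz [-0.  0. -1.] yaw err deg 0.01 F [ 0.3 -0.5 -0.3] open 0.0006479758059700371
red 540 [[-94.0, -122.1, 26.0], [-69.9, -97.3, 55.2], [-54.1, -88.3, 66.2]]
blue 557 [[-16.9, -135.0, 21.2], [5.5, -109.9, 51.3], [22.7, -102.0, 61.3]]
```

{"name": "drive_tool", "arguments": {"moves": [0,8,0,0,0,0,0,0,8,0,0,0,0,0,0,8,0,0,0,0,0,0,8,0,0,0,0,0,0,7,0,0,0,0,0,0,6,0,0,0,0,0,0,6,0,0,0,0,0,0,6,0,0,0,0,0]}}

```text
t: 6.65
tool_pos: [0.5925, 0.0026, 0.2137]
orientation: [2.375, 2.056, -0.0]
force: [-1.2, -0.8, -0.0]
opening: 0.0003
gripper_force: 0.1
```

```bash
python3 -c "
from h import *
st();rings(cam('scene'))"
```

```text
t 6.65 tip drive [ -0.9 -92.   27.7] toolz [-0. -0. -1.] yaw err deg 0.0 F [-1.2 -0.8 -0. ] open 0.0003384817403056471
red 341 [[-95.0, -117.7, 25.0], [-76.8, -90.9, 50.9], [-53.3, -87.9, 66.6]]
blue 520 [[-17.3, -78.8, 25.9], [7.8, -56.3, 53.7], [22.8, -45.4, 61.1]]
```

{"name": "drive_tool", "arguments": {"moves": [0,5,0,0,0,0,0,0,5,0,0,0,0,0,0,5,0,0,0,0,0,0,5,0,0,0,0,0,0,5,0,0,0,0,0,0,2,0,0,0,0,0,0,0,0,0,0,0,0]}}

```text
t: 7.4
tool_pos: [0.5963, 0.0293, 0.2137]
orientation: [-2.375, -2.057, -0.0]
force: [-0.1, -0.9, -0.0]
opening: 0.0001
gripper_force: 0.0
```

Run:
```python
from h import *
st(); c=cam('scene'); rings(c)
i=c['color'][130:280,190:390,::-1]; cv2.imwrite('pics/s3.png',cv2.resize(i,(800,600),interpolation=cv2.INTER_CUBIC))
```

```text
t 7.4 tip drive [ -1.  -65.1  27.7] toolz [-0.  0. -1.] yaw err deg 0.03 F [-0.1 -0.9 -0. ] open 6.6958940426832e-05
red 36 [[-94.1, -91.4, 25.0], [-86.3, -89.4, 60.0], [-42.7, -45.8, 133.6]]
blue 468 [[-15.4, -51.7, 35.7], [8.2, -33.0, 55.4], [22.7, -18.6, 61.4]]
```

View pics/s3.png

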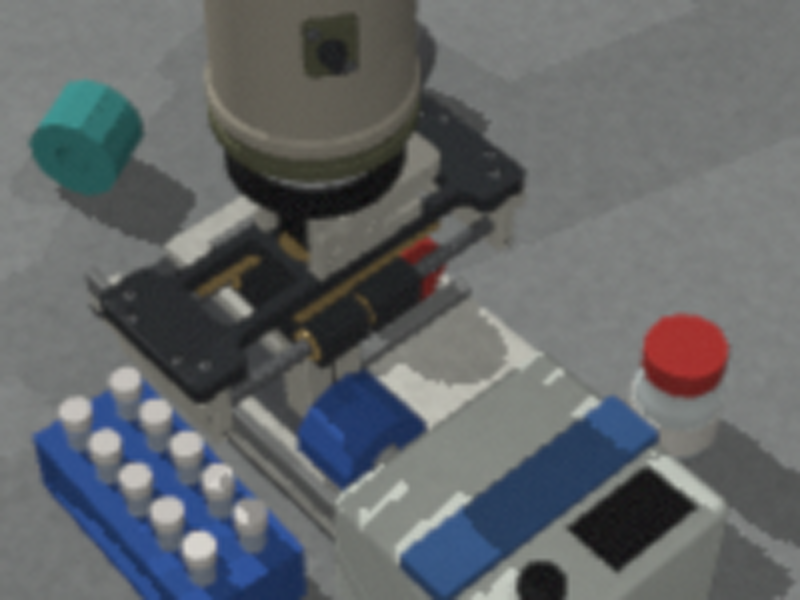

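Blue, at crop (355,425), is on the shaft with its centre at about y -36. Now red.

{"name": "drive_tool", "arguments": {"moves": [0,-15,0,0,0,0,0,0,0,0,-40,0,0,0,0,0,-9,0,-40,0,0,0,0,-9,-45,0,0,0,0,0,-9,-48,0,0,0,0,0,0,-48,0,0,0,0,0,0,0,40,0,0,0,0,0,0,40,0,0,0]}}

```text
invalid input at $.moves: expected a multiple of 7 numbers
```

{"name": "drive_tool", "arguments": {"moves": [0,0,0,0,0,0,0,0,0,0,0,0,0,0]}}

```text
t: 7.65
tool_pos: [0.5962, 0.0287, 0.2137]
orientation: [-2.375, -2.056, 0.0]
force: [0.6, 0.6, -0.4]
opening: 0.0003
gripper_force: 0.0
```

```bash
python3 -c "
from h import *
st();rings(cam('scene'))"
```

```text
t 7.65 tip drive [ -0.9 -65.6  27.7] toolz [-0.  0. -1.] yaw err deg -0.01 F [ 0.6  0.6 -0.4] open 0.00028739336642056613
red 41 [[-95.5, -91.9, 25.2], [-88.1, -89.6, 58.5], [-49.2, -52.6, 123.7]]
blue 467 [[-15.2, -51.7, 36.0], [8.5, -32.4, 55.2], [22.8, -18.2, 61.5]]
```

{"name": "drive_tool", "arguments": {"moves": [0,-15,0,0,0,0,0,0,0,0,-40,0,0,0,0,-9,0,-40,0,0,0,0,-9,-45,0,0,0,0,0,-8,-48,0,0,0,0,0,0,-46,0,0,0,0,0,0,0,40,0,0,0,0,0,0,38,0,0,0]}}

```text
t: 8.5
tool_pos: [0.4529, 0.0074, 0.218]
orientation: [2.371, 2.052, 0.009]
force: [0.5, 0.2, -0.3]
opening: -0.0002
gripper_force: 0.0
```

{"name": "drive_tool", "arguments": {"moves": [0,0,0,0,0,0,0,0,0,0,0,0,0,0]}}

```text
t: 8.7
tool_pos: [0.4526, 0.0077, 0.2158]
orientation: [-2.375, -2.055, 0.002]
force: [0.9, 0.3, 0.7]
opening: 0.0005
gripper_force: 0.0
```

```bash
python3 -c "
from h import *
st();rings(cam('scene'))"
```

```text
t 8.7 tip drive [-140.5 -107.1   29.8] toolz [-0.002  0.    -1.   ] yaw err deg -0.02 F [0.9 0.3 0.7] open 0.0004801879890365033
red 525 [[-94.4, -121.8, 26.3], [-69.7, -96.5, 54.5], [-53.8, -88.3, 65.9]]
blue 479 [[-16.3, -52.2, 36.3], [8.0, -33.0, 55.6], [23.0, -18.4, 61.5]]
```

Same push for red: 95 mm to a tip x of about -46.

{"name": "drive_tool", "arguments": {"moves": [0,0,8,1,0,0,0,0,0,8,0,0,0,0,0,0,7,0,0,0,0,0,0,6,0,0,0,0,0,0,6,0,0,0,0,0,0,6,0,0,0,0,0,0,6,0,0,0,0,0,0,6,0,0,0,0]}}

```text
t: 9.55
tool_pos: [0.5057, 0.0006, 0.2146]
orientation: [-2.375, -2.056, 0.0]
force: [-0.9, 0.0, 0.1]
opening: 0.0005
gripper_force: 0.1
```

{"name": "drive_tool", "arguments": {"moves": [0,0,6,0,0,0,0,0,0,6,0,0,0,0,0,0,6,0,0,0,0,0,0,6,0,0,0,0,0,0,6,0,0,0,0,0,0,6,0,0,0,0,0,0,5,0,0,0,0,0,0,0,0,0,0,0]}}

```text
t: 10.35
tool_pos: [0.5465, -0.0053, 0.2149]
orientation: [2.375, 2.056, 0.001]
force: [-0.5, -0.6, -0.1]
opening: 0.0005
gripper_force: 0.0
```

Run:
```python
from h import *
st(); c=cam('scene'); rings(c)
i=c['color'][130:280,190:390,::-1]; cv2.imwrite('pics/s4.png',cv2.resize(i,(800,600),interpolation=cv2.INTER_CUBIC))
```

```text
t 10.35 tip drive [ -45.2 -106.4   28.9] toolz [ 0.001 -0.    -1.   ] yaw err deg 0.0 F [-0.5 -0.6 -0.1] open 0.00045604807843837496
red 541 [[-17.7, -120.8, 20.7], [5.5, -95.3, 49.6], [23.1, -88.0, 61.1]]
blue 478 [[-15.6, -52.4, 36.2], [8.4, -33.3, 55.0], [23.0, -18.3, 61.1]]
```

View pics/s4.png

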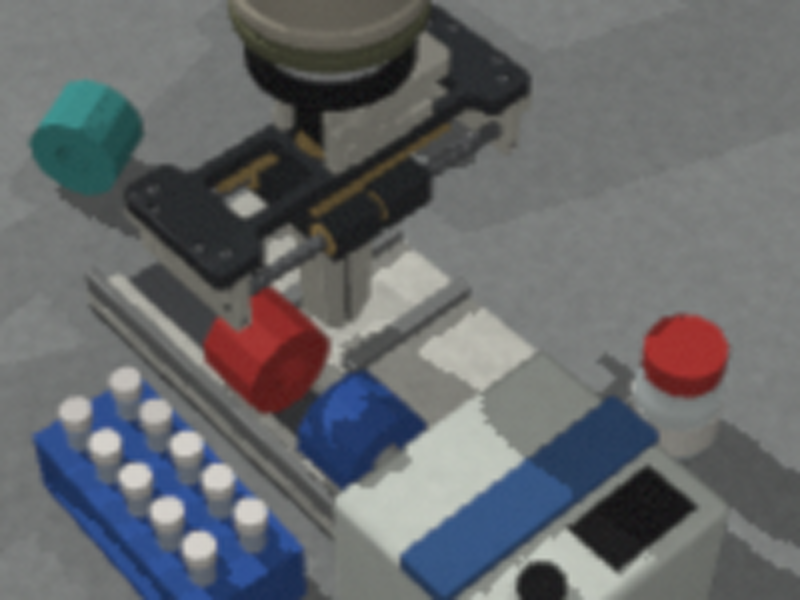

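Red, at crop (267,352), is in the slot behind blue at (360,425). I go behind red and push.

{"name": "drive_tool", "arguments": {"moves": [0,0,-12,0,0,0,0,0,-48,0,0,0,0,0,0,0,28,0,0,0,0,0,0,28,0,0,0,0,0,0,0,0,0,0,0,0,6,0,0,0,0,0,0,6,0,0,0,0,0,0,6,0,0,0,0,0]}}

```text
t: 11.2
tool_pos: [0.5844, -0.0402, 0.2146]
orientation: [-2.374, -2.056, 0.001]
force: [-0.8, -0.6, 0.1]
opening: 0.0004
gripper_force: 0.0
```

{"name": "drive_tool", "arguments": {"moves": [0,6,0,0,0,0,0,0,6,0,0,0,0,0,0,6,0,0,0,0,0,0,6,0,0,0,0,0,0,6,0,0,0,0,0,0,6,0,0,0,0,0,0,5,0,0,0,0,0]}}

```text
t: 11.9
tool_pos: [0.5911, -0.0001, 0.2147]
orientation: [2.375, 2.056, 0.0]
force: [0.2, -1.5, -0.1]
opening: 0.0003
gripper_force: 0.3
```

```bash
python3 -c "
from h import *
st();rings(cam('scene'))"
```

```text
t 11.9 tip drive [ -1.9 -94.9  28.7] toolz [ 0. -0. -1.] yaw err deg 0.01 F [ 0.2 -1.5 -0.1] open 0.0002980362875221188
red 380 [[-14.7, -82.7, 35.1], [9.8, -66.5, 56.3], [23.2, -51.0, 61.7]]
blue 418 [[-14.2, -45.7, 36.2], [8.0, -28.6, 56.3], [22.9, -13.1, 61.5]]
```

{"name": "drive_tool", "arguments": {"moves": [0,3,0,0,0,0,0,0,3,0,0,0,0,0,0,2,0,0,0,0,0,0,2,0,0,0,0,0,0,1,0,0,0,0,0,0,0,0,0,0,0,0]}}

```text
t: 12.55
tool_pos: [0.5926, 0.0103, 0.2148]
orientation: [-2.375, -2.056, -0.0]
force: [-0.4, -0.3, -0.5]
opening: 0.0004
gripper_force: 0.0
```

{"name": "drive_tool", "arguments": {"moves": [0,1,0,0,0,0,0,0,1,0,0,0,0,0]}}

```text
t: 12.75
tool_pos: [0.5928, 0.012, 0.2147]
orientation: [2.375, 2.056, -0.001]
force: [-1.1, -5.3, 0.4]
opening: 0.0005
gripper_force: 2.8
```

```bash
python3 -c "
from h import *
st();rings(cam('scene'))"
```

```text
t 12.75 tip drive [ -1.9 -82.8  28.7] toolz [-0.    -0.001 -1.   ] yaw err deg -0.0 F [-1.1 -5.3  0.4] open 0.0005189742022189948
red 387 [[-14.9, -70.7, 35.5], [9.4, -55.2, 56.2], [23.0, -39.4, 61.5]]
blue 278 [[-13.5, -34.3, 38.9], [7.2, -22.9, 57.5], [22.8, -9.8, 61.5]]
```

The force is rising and red's rear face reads about -72, so they are nearly home. I'll press a little more.

{"name": "drive_tool", "arguments": {"moves": [0,0.7,0,0,0,0,0,0,0.5,0,0,0,0,0,0,0,0,0,0,0,0]}}

```text
t: 13.1
tool_pos: [0.5929, 0.0123, 0.2147]
orientation: [2.375, 2.055, -0.003]
force: [-2.5, -7.6, 1.4]
opening: 0.0002
gripper_force: 4.2
```

```bash
python3 -c "
from h import *
st();rings(cam('scene'))"
```

```text
t 13.1 tip drive [ -2.  -82.8  28.7] toolz [-0.001 -0.002 -1.   ] yaw err deg -0.02 F [-2.5 -7.6  1.4] open 0.0001605802721771
red 386 [[-15.3, -70.4, 35.5], [9.2, -54.6, 56.1], [23.1, -39.2, 61.5]]
blue 279 [[-13.5, -34.1, 38.6], [7.6, -23.2, 57.6], [22.9, -9.8, 61.6]]
```

{"name": "drive_tool", "arguments": {"moves": [0,1,0,0,0,0,0,0,1,0,0,0,0,0,0,1,0,0,0,0,0,0,0,0,0,0,0,0]}}

```text
t: 13.55
tool_pos: [0.5931, 0.0131, 0.2148]
orientation: [2.373, 2.053, -0.008]
force: [-5.6, -20.3, 2.6]
opening: 0.0004
gripper_force: 10.7
```

```bash
python3 -c "
from h import *
st()"
```

```text
t 13.55 tip drive [ -2.  -82.8  28.8] toolz [-0.002 -0.006 -1.   ] yaw err deg -0.06 F [ -5.6 -20.3   2.6] open 0.0003812961437035234
```

The tip stays at -82.8 under 20 N, so it's a firm stop. I'll back off, rise and check.

{"name": "drive_tool", "arguments": {"moves": [0,-5,0,0,0,0,0,0,-25,0,0,0,0,0,0,-10,0,-45,0,0,0,0,-10,0,-48,0,0,0,0,-45,0,-20,0,0,0,0,-48,0,0,0,0,0,0,-48,0,0,0,0,0,0,-48,0,0,0,0,0]}}

```text
t: 14.35
tool_pos: [0.559, -0.2215, 0.3284]
orientation: [2.374, 2.057, 0.002]
force: [0.6, 0.3, -0.0]
opening: 0.0004
gripper_force: 0.0
```

{"name": "drive_tool", "arguments": {"moves": [0,-48,0,0,0,0,0,0,0,0,0,0,0,0,0,0,0,0,0,0,0]}}

```text
t: 14.65
tool_pos: [0.5521, -0.2686, 0.3276]
orientation: [-2.377, -2.053, -0.001]
force: [0.1, 0.7, 0.7]
opening: 0.0005
gripper_force: 0.0
```

Run:
```python
from h import *
st(); c=cam('scene'); rings(c); rings(cam('top'))
i=c['color'][130:280,190:390,::-1]; cv2.imwrite('pics/s5.png',cv2.resize(i,(800,600),interpolation=cv2.INTER_CUBIC))
```

```text
t 14.65 tip drive [  -2.1 -366.   141.6] toolz [ 0.     0.001 -1.   ] yaw err deg -0.14 F [0.1 0.7 0.7] open 0.0004983855412987179
red 394 [[-15.8, -71.1, 34.4], [9.7, -55.0, 56.2], [22.9, -39.4, 61.5]]
blue 281 [[-14.5, -34.3, 37.5], [7.3, -23.0, 57.1], [22.6, -10.2, 61.4]]
red 619 [[-24.3, -71.7, 37.7], [-5.3, -55.1, 55.9], [21.4, -38.3, 61.2]]
blue 574 [[-24.1, -34.4, 37.9], [-5.2, -18.8, 56.4], [21.6, -3.0, 61.2]]
```

View pics/s5.png

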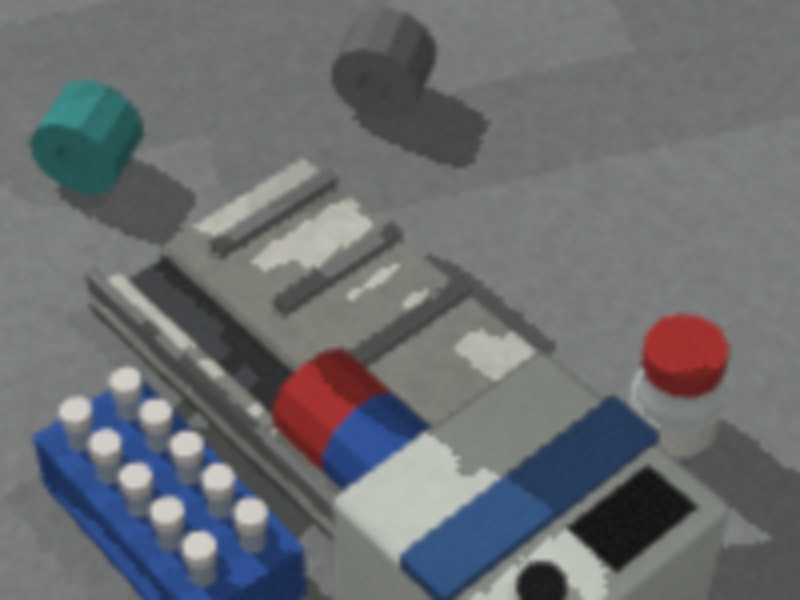

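Red at (335,410) sits flush against blue at (375,440), and blue is against the drive unit. The centres measure -55 and -19, against -54 and -18 wanted, within calibration. The bystanders stand where they did.

```bash
python3 -c "
from plant import robot
print(robot.close_job())"
```

```text
the job is handed in; nothing more can be done
None
```

Both rings are fully home on the shaft, blue against the shoulder and red against blue, and the jar, cup and rack were not touched; I handed the job in at about 14.7 s, with no verdict shown.

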